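# Put the dried hand stamps away in reverse order

## Task

The four hand stamps on the cork pads of the drying rack are dry: move them into the dark storage rack, one in each pocket, in reverse order counted from the white china knob at the end of each rack. So the stamp nearest the knob of the drying rack goes into the pocket farthest from the knob of the storage rack, the next one into the next pocket, and the one farthest from the knob into the pocket nearest the knob. Do not drop or tip a stamp on the way, and leave each standing upright, flat on the felt floor of its pocket.

Things in the scene. Friction and masses are not known exactly. Their poses are not given: they have to be found in the camera images.
- drying_rack: Fixed mid-brown board 82 (x) x 222 (y) x 8 mm with 4 cork pads in a row along y, a wire rail (top 19 mm above table) on each long side and, at its +y end, a 16 mm high block with a white china knob (26 mm wide, top at 36 mm, centre y = +119 mm). Origin: row centre on the table, z up. Pad centres: x = 0, y = -78, -26, +26, +78 mm. Any yaw, left or right of the robot.
- storage_rack: Fixed dark wooden tray 72 (x) x 214 (y) mm, 4 grey-felt pockets in a row along y; at its +y end a block with a white china knob (top 38 mm above table, centre y = +119 mm). Origin: row centre on the table, z up. Pocket centres: x = 0, y = -78, -26, +26, +78 mm; pockets 60 (x) x 46 (y) mm, floor 8 mm, wall tops 18 mm above table, walls 6 mm thick. Any yaw, on the other side.
- stamp_1: Loose hand stamp, light oak, 40 to 85 g: foot 29 (x) x 43 (y) x 19 mm, neck 18 mm thick, round handle 28 mm thick, 40 to 75 mm above its underside. Origin: centre of the underside, z up. Starts upright on pad_1, underside 12 mm above table, long side across the row; neighbours 52 mm away, so grip the handle across the row. All four are alike in shape: its start place decides its pocket.
- stamp_2: Loose hand stamp, light oak, 40 to 85 g: foot 29 (x) x 43 (y) x 19 mm, neck 18 mm thick, round handle 28 mm thick, 40 to 75 mm above its underside. Origin: centre of the underside, z up. Starts upright on pad_2, underside 12 mm above table, long side across the row; neighbours 52 mm away, so grip the handle across the row. All four are alike in shape: its start place decides its pocket.
- stamp_3: Loose hand stamp, dark walnut, 40 to 85 g: foot 29 (x) x 43 (y) x 19 mm, neck 18 mm thick, round handle 28 mm thick, 40 to 75 mm above its underside. Origin: centre of the underside, z up. Starts upright on pad_3, underside 12 mm above table, long side across the row; neighbours 52 mm away, so grip the handle across the row. All four are alike in shape: its start place decides its pocket.
- stamp_4: Loose hand stamp, dark walnut, 40 to 85 g: foot 29 (x) x 43 (y) x 19 mm, neck 18 mm thick, round handle 28 mm thick, 40 to 75 mm above its underside. Origin: centre of the underside, z up. Starts upright on pad_4, underside 12 mm above table, long side across the row; neighbours 52 mm away, so grip the handle across the row. All four are alike in shape: its start place decides its pocket.
- pad_1: Cork pad 60 x 44 x 4 mm, fixed on the drying rack, on which stamp_1 stands at the start; it stays and so marks where stamp_1 came from. Origin: centre of its underside, 8 mm above the table; axes as the drying rack's. Which of the four places it has changes from start to start.
- pad_2: Cork pad 60 x 44 x 4 mm, fixed on the drying rack, on which stamp_2 stands at the start; it stays and so marks where stamp_2 came from. Origin: centre of its underside, 8 mm above the table; axes as the drying rack's. Which of the four places it has changes from start to start.
- pad_3: Cork pad 60 x 44 x 4 mm, fixed on the drying rack, on which stamp_3 stands at the start; it stays and so marks where stamp_3 came from. Origin: centre of its underside, 8 mm above the table; axes as the drying rack's. Which of the four places it has changes from start to start.
- pad_4: Cork pad 60 x 44 x 4 mm, fixed on the drying rack, on which stamp_4 stands at the start; it stays and so marks where stamp_4 came from. Origin: centre of its underside, 8 mm above the table; axes as the drying rack's. Which of the four places it has changes from start to start.
Not all that is in view belongs to the job. What is shaped like the stamp_2 but orange or yellow is not meant.

How it is judged:
At the end, for the whole second after the job is handed in: Each stamp stands in the pocket whose place, counted from the knob, is the reverse of its pad's place (within 13 mm of the pocket centre along the row, 18 mm across), underside 4 to 13 mm above the table, upright to 0.12 rad, at rest and released (((y of pad_1 in the frame of drying_rack between -0.093 and -0.063 m and y of stamp_1 in the frame of storage_rack between 0.065 and 0.091 m) or (y of pad_1 in the frame of drying_rack between -0.041 and -0.011 m and y of stamp_1 in the frame of storage_rack between 0.013 and 0.039 m) or (y of pad_1 in the frame of drying_rack between 0.011 and 0.041 m and y of stamp_1 in the frame of storage_rack between -0.039 and -0.013 m) or (y of pad_1 in the frame of drying_rack between 0.063 and 0.093 m and y of stamp_1 in the frame of storage_rack between -0.091 and -0.065 m)) and x of stamp_1 in the frame of storage_rack between -0.018 and 0.018 m and z of stamp_1 in the frame of storage_rack between 0.004 and 0.013 m and angle between each of stamp_1, stamp_2, stamp_3, stamp_4's own z axis and vertical below 0.12 rad and linear speed of each of stamp_1, stamp_2, stamp_3, stamp_4 below 0.02 m/s and angular speed of each of stamp_1, stamp_2, stamp_3, stamp_4 below 0.2 rad/s and contact force between each of stamp_1, stamp_2, stamp_3, stamp_4 and the fingers below 0.1 N and ((y of pad_2 in the frame of drying_rack between -0.093 and -0.063 m and y of stamp_2 in the frame of storage_rack between 0.065 and 0.091 m) or (y of pad_2 in the frame of drying_rack between -0.041 and -0.011 m and y of stamp_2 in the frame of storage_rack between 0.013 and 0.039 m) or (y of pad_2 in the frame of drying_rack between 0.011 and 0.041 m and y of stamp_2 in the frame of storage_rack between -0.039 and -0.013 m) or (y of pad_2 in the frame of drying_rack between 0.063 and 0.093 m and y of stamp_2 in the frame of storage_rack between -0.091 and -0.065 m)) and x of stamp_2 in the frame of storage_rack between -0.018 and 0.018 m and z of stamp_2 in the frame of storage_rack between 0.004 and 0.013 m and ((y of pad_3 in the frame of drying_rack between -0.093 and -0.063 m and y of stamp_3 in the frame of storage_rack between 0.065 and 0.091 m) or (y of pad_3 in the frame of drying_rack between -0.041 and -0.011 m and y of stamp_3 in the frame of storage_rack between 0.013 and 0.039 m) or (y of pad_3 in the frame of drying_rack between 0.011 and 0.041 m and y of stamp_3 in the frame of storage_rack between -0.039 and -0.013 m) or (y of pad_3 in the frame of drying_rack between 0.063 and 0.093 m and y of stamp_3 in the frame of storage_rack between -0.091 and -0.065 m)) and x of stamp_3 in the frame of storage_rack between -0.018 and 0.018 m and z of stamp_3 in the frame of storage_rack between 0.004 and 0.013 m and ((y of pad_4 in the frame of drying_rack between -0.093 and -0.063 m and y of stamp_4 in the frame of storage_rack between 0.065 and 0.091 m) or (y of pad_4 in the frame of drying_rack between -0.041 and -0.011 m and y of stamp_4 in the frame of storage_rack between 0.013 and 0.039 m) or (y of pad_4 in the frame of drying_rack between 0.011 and 0.041 m and y of stamp_4 in the frame of storage_rack between -0.039 and -0.013 m) or (y of pad_4 in the frame of drying_rack between 0.063 and 0.093 m and y of stamp_4 in the frame of storage_rack between -0.091 and -0.065 m)) and x of stamp_4 in the frame of storage_rack between -0.018 and 0.018 m and z of stamp_4 in the frame of storage_rack between 0.004 and 0.013 m); the robot touches nothing.
It fails at once if a stamp is tipped over (angle between any of stamp_1, stamp_2, stamp_3, stamp_4's own z axis and vertical above 0.7 rad).
It fails at once if a stamp is let go or thrown while its foot is more than 60 mm above the table ((height (world z) of stamp_1 above 0.06 m and contact force between stamp_1 and the fingers below 0.05 N) or (height (world z) of stamp_2 above 0.06 m and contact force between stamp_2 and the fingers below 0.05 N) or (height (world z) of stamp_3 above 0.06 m and contact force between stamp_3 and the fingers below 0.05 N) or (height (world z) of stamp_4 above 0.06 m and contact force between stamp_4 and the fingers below 0.05 N)).
It also fails if it takes over 107 s, if anything falls off the work surface, if the arm or the gripper's body presses on something with over 40 N, if the wrist force passes 120 N, or if a joint passes its speed limit or range.

## Robot

A 6-joint arm with a two-finger parallel gripper is mounted at the origin on a cart in front of the work surface, level with it; the furniture and walls round the work are solid. World frame = base frame: x ahead of the robot, y to its left, z up, the work surface at z = 0. Lengths are in m, angles in rad, forces in N, time in s.
With the tool pointing down it reaches from about 0.25 to 0.775 m from the base axis. Payload 4 kg.
Tool frame: the origin (TCP) lies at the very end of the fingers, on their centre line; the grasp point (between the pads) lies 19 mm behind it (robot.hold_point_z is the distance from the TCP to the grasp point, in m); z points along the fingers, y is the line along which they close (so a half turn about z gives the same grasp; the last joint's range is limited). The gripper opens to 94 mm and grips with 3 to 60 N. Pads are 16 mm wide; open, the fingers measure 119 mm over their backs; the gripper's body (75 mm by 177 mm) begins 78 mm behind the grasp point.
Start: joints at [-1.245, 0.087, 1.371, -0, 1.684, -0.103], TCP at [0.229, -0.5, 0.206] pointing down, gripper open.
Joint ranges: [-3.1, 3.1], [-0.76, 2.03], [0.27, 2.55], [-1.08, 4.22], [0.17, 2.65], [-2.57, 2.57]. Speed limits (rad/s): [2.79, 2.79, 3.14, 3.14, 3.14, 3.14].

## Interface

Orientations are given as [roll, pitch, yaw] about the fixed x, y, z axes, in that order (R = Rz(yaw) Ry(pitch) Rx(roll)).
In Python, from bench import robot gives the robot as it stands.
- The arm moves only by the tool carry_out, never from a script. Its argument "steps" is a list of rows, each a list of 3 entries, a list of its own where there are three numbers: the shift along the tool's x, y, z in m, then the turn about the tool's z in units of 10 degrees (1.0 is 10 degrees), then the closure, from -1 (fully open) to 1 (shut). In form: [[[tx, ty, tz], roll, jaw], ...]. A call has 1 to 10 rows; each row is the pose to reach, as a shift and turn from the pose commanded when the call began, along the tool's axes at that moment; what a row does not reach only later rows make up. A row lasts 1/8 s, in which the tool goes at most 62.5 mm and 10.7 degrees, less where a joint would pass 70% of its speed; a pose out of reach is approached as far as the arm can. A call with a gripper value outside its range is refused whole. The fingers move at their own pace and stop on an object; the grip force is fixed at half the most. Time passes only in rows, so rows that repeat a pose let the fingers close. It gives the time, the measured TCP pose, the force, the opening and the grip force at its end, in the units of the state.
- robot.get_obs(): the state, without advancing time (a new reading comes with each control period).
- robot.snapshot(name): name is "scene" or "top"; returns a dict with "image" (384x512x3 uint8, red, green, blue), "z_map" (384x512 float32, m along the optical axis (not along the pixel's ray), 0 where there is no reading), "mtx" (3x3 intrinsics, pixels), "D" ([k1, k2, p1, p2, k3] as OpenCV has them; the pictures are not rectified), "R" (3x3) and "t" (3): a world point X has camera coordinates R X + t. Camera axes: x right, y down, z forward; pixel columns grow to the right and rows downward; lengths in m; the calibration is good to about 2 mm. A picture is of the moment at which its call begins.
- robot.close_job(): hands the job in; it is judged then, once.
The state is a dict: "time": time; "joint_positions": joint angles; "qvel": joint speeds; "joint_torque": joint torques, N m; "tool_pos": TCP position; "ee_rot": TCP orientation; "wrist_force": force on the tool from outside, world axes, zero at the start; "wrist_torque": the same for the moment, N m; "width": finger opening in m; "finger_force": force on a finger pad.
Only numpy, scipy, OpenCV 4.12 (cv2) and the standard library are available. Lean on these libraries where they do the work, as an engineer would, in place of code of your own. Each camera call takes 0.05 s, during which the arm holds its last target. There are 200 camera calls.

## Working session

There is one attempt and no reset: what is moved stays moved. The work goes in short steps, Python scripts to look and compute and a tool call to move; the robot and the scene stay as the last step left them, time stands still between calls to the robot, and variables do not carry over. Pictures are saved under pics/ and viewed, at most 14 in all, crops included, and the job is handed in when it is done.

Besides the shell and the picture viewer there is one more tool, called after ">>>" by a JSON object that holds its "fn" and its "kwargs". carry_out: Moves the arm, as the interface text tells. Its arguments: {"type":"object","properties":{"steps":{"type":"array","items":{"type":"array"}}},"required":["steps"]}

```bash
mkdir -p pics; python3 - <<'E'
from bench import robot
import cv2,numpy as np
print(robot.get_obs())
for n in("scene","top"):
    s=robot.snapshot(n); cv2.imwrite(f"pics/{n}0.png",s["image"][:,:,::-1]); np.savez(f"{n}0.npz",**s)
    print(n,s["mtx"],s["D"],s["R"],s["t"],(s["z_map"]>0).mean())
E
```

```text
{'time': 0.0, 'joint_positions': array([-1.24511513e+00,  8.79107386e-02,  1.37222417e+00, -1.79317219e-05,
        1.68359974e+00, -1.03109516e-01]), 'qvel': array([-0.00059634,  0.00207786, -0.00061408,  0.00031411,  0.00101046,
       -0.00118164]), 'joint_torque': array([ 6.09803701e-04, -3.40177238e+01, -3.02430868e+01,  7.17519829e-02,
        3.28938081e-02, -1.59757396e-04]), 'tool_pos': array([ 0.22848459, -0.49969672,  0.20434363]), 'ee_rot': array([-3.1394602e+00, -2.0274107e-04,  4.2878850e-01]), 'wrist_force': array([-0.7031964 ,  0.07821259,  0.32786936]), 'wrist_torque': array([-0.00052516, -0.01254657, -0.02609457]), 'finger_force': 0.0, 'width': 0.09371463012085778}
scene [[366.79856111   0.         260.48618886]
 [  0.         366.79856111 196.52076297]
 [  0.           0.           1.        ]] [-0.11756634  0.          0.          0.          0.        ] [[-0.7298649  -0.68358806  0.00214346]
 [-0.3729268   0.39554101 -0.83932884]
 [ 0.57290735 -0.61339601 -0.54361981]] [0.33698226 0.21554167 0.78986262] 0.9655609130859375
top [[449.36259847   0.         257.67814889]
 [  0.         449.36259847 189.11487345]
 [  0.           0.           1.        ]] [-0.10084912  0.          0.          0.          0.        ] [[-3.36633218e-03 -9.99994333e-01 -3.02019953e-05]
 [-9.81432071e-01  3.30963730e-03 -1.91781480e-01]
 [ 1.91780494e-01 -6.15958962e-04 -9.81437651e-01]] [-0.03294645  0.50736421  0.98232718] 0.9962819417317709
```

View pics/top0.png

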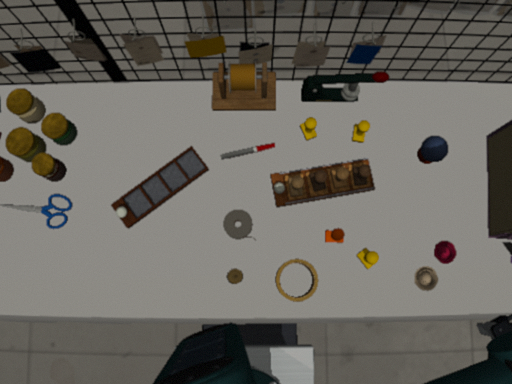

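View pics/scene0.png

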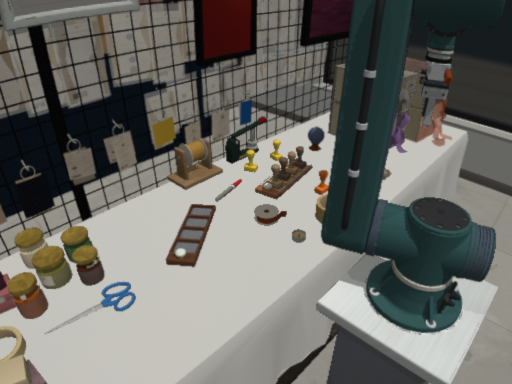

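Top view: the storage rack is on the left (corners about (112,205), (195,148), (208,166), (127,227)), with its knob at (122,212). The drying rack is at (272–375, 160–205), with its knob at (280,187) and four stamps to its right. The yellow and orange stamps are decoys.

```bash
cat > h.py <<'E'
import numpy as np,cv2
def world(s):
    h,w=s["z_map"].shape
    u,v=np.meshgrid(np.arange(w,dtype=np.float64),np.arange(h,dtype=np.float64))
    n=cv2.undistortPoints(np.stack([u,v],-1).reshape(-1,1,2),s["mtx"],s["D"]).reshape(h,w,2)
    z=s["z_map"].astype(float)
    P=np.dstack([n[...,0]*z,n[...,1]*z,z])
    return (P-s["t"])@s["R"]      # R^T (P-t)
def ray(s,px,z):
    n=cv2.undistortPoints(np.float64(px).reshape(-1,1,2),s["mtx"],s["D"]).reshape(-1,2)
    d=np.c_[n,np.ones(len(n))]@s["R"]; c=-s["R"].T@s["t"]
    return c+d*((z-c[2])/d[:,2])[:,None]
def box(m):
    return cv2.boxPoints(cv2.minAreaRect(np.argwhere(m)[:,::-1].astype(np.float32)))
E
python3 - <<'E'
from h import *
s=dict(np.load("top0.npz")); W=world(s)
im=s["image"]; z=W[...,2]
print("table z",np.median(z[230:300,100:200]))
# storage
hsv=cv2.cvtColor(im,cv2.COLOR_RGB2HSV)
sub=np.zeros(z.shape,bool); sub[140:235,105:215]=1
lab,st=None,None
felt=sub&(hsv[...,1]<70)&(hsv[...,2]<120)
n,l,st,c=cv2.connectedComponentsWithStats(felt.astype(np.uint8))
for i in range(1,n):
    if st[i,4]>80:
        r=cv2.minAreaRect(np.argwhere(l==i)[:,::-1].astype(np.float32)); print("felt",st[i,4],r,ray(s,[r[0]],.008)[0].round(4), np.median(z[l==i]).round(4))
rack=sub&(z>0.012)&(z<.024)
rack=sub&(hsv[...,2]<125)
n,l,st,c=cv2.connectedComponentsWithStats(rack.astype(np.uint8)); k=1+np.argmax(st[1:,4])
print("rack box",ray(s,box(l==k),.016).round(4),st[k])
for nm,(a,b,cc,d) in dict(sk=(198,225,110,135),dk=(175,200,270,292)).items():
    m=np.zeros(z.shape,bool);m[a:b,cc:d]=1
    m&=(hsv[...,1]<90)&(hsv[...,2]>110)&(z>.012)
    print(nm,m.sum(),np.median(W[m],0).round(4),ray(s,[np.argwhere(m).mean(0)[::-1]],.03))
m=np.zeros(z.shape,bool);m[155:210,265:380]=1
h=m&(z>.070)
n,l,st,c=cv2.connectedComponentsWithStats(h.astype(np.uint8))
for i in range(1,n): 
    if st[i,4]>5: print("handle",st[i,4],c[i].round(1),W[l==i].mean(0).round(4),W[l==i].max(0).round(4))
cv2.imwrite("pics/crops.png",np.vstack([cv2.resize(im[140:232,105:215,::-1],(550,460//2*1),interpolation=2) if 0 else cv2.resize(im[145:235,105:225,::-1],(720,300*540//540),interpolation=2) if 0 else cv2.resize(im[145:190+20,262:382,::-1],(720,300),interpolation=2),cv2.resize(im[143:233,105:225,::-1],(400*1,300)).repeat(1,0) if 0 else cv2.copyMakeBorder(cv2.resize(im[143:233,105:225,::-1],(400,300)),0,0,0,320,0)]))
E
```

```text
table z 0.001421422547880876
felt 161 ((160.08529663085938, 186.87762451171875), (30.597335815429688, 100.59698486328125), 53.310279846191406) [0.5216 0.1998 0.008 ] 0.0068
felt 446 ((190.10000610351562, 163.80001831054688), (23.400001525878906, 19.200000762939453), 53.13010025024414) [0.5783 0.1288 0.008 ] 0.0089
felt 124 ((140.5726776123047, 184.15679931640625), (25.50699234008789, 86.83893585205078), 35.1541748046875) [0.5284 0.2476 0.008 ] 0.0167
felt 448 ((172.82972717285156, 176.57838439941406), (23.52686882019043, 19.18910026550293), 53.97262191772461) [0.5468 0.1698 0.008 ] 0.0088
felt 454 ((155.05999755859375, 189.58001708984375), (23.40000343322754, 19.40000343322754), 53.13010025024414) [0.515  0.2117 0.008 ] 0.0087
felt 459 ((137.2567596435547, 202.45947265625), (23.598270416259766, 19.413354873657227), 54.462318420410156) [0.4837 0.2535 0.008 ] 0.0089
rack box [[0.4793 0.3202 0.016 ]
 [0.6253 0.1248 0.016 ]
 [0.5605 0.0784 0.016 ]
 [0.4176 0.2721 0.016 ]] [ 111  145   99   84 3132]
sk 75 [0.4563 0.283  0.0378] [[0.45741237 0.285925   0.03      ]]
dk 16 [ 0.5196 -0.082   0.0368] [[ 0.52154247 -0.08321173  0.03      ]]
handle 126 [364.3 170.8] [ 0.5397 -0.2725  0.0914] [ 0.5562 -0.034   1.0614]
handle 136 [342.  173.4] [ 0.5357 -0.2236  0.0841] [ 0.5512 -0.2101  0.0912]
handle 136 [320.2 176.2] [ 0.5293 -0.1743  0.084 ] [ 0.5444 -0.1613  0.0917]
handle 135 [296.9 182.1] [ 0.5159 -0.1218  0.0844] [ 0.5311 -0.1087  0.09  ]
```

View pics/crops.png

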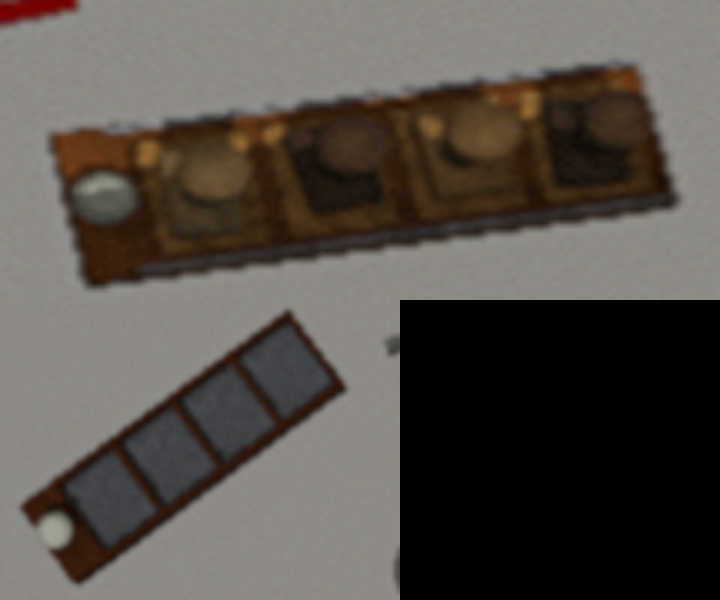

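```bash
python3 - <<'E'
from h import *
from scipy.optimize import least_squares
A=[]
for n in("top","scene"):
    s=dict(np.load(n+"0.npz")); W=world(s).reshape(-1,3)[s["z_map"].ravel()>0]; A.append(W)
seeds=[(.516,-.122),(.529,-.174),(.536,-.224),(.540,-.2725)]
for q in seeds:
    r=[]
    for W in A:
        P=W[(np.hypot(*(W[:,:2]-q).T)<.022)&(W[:,2]>.05)&(W[:,2]<.1)]
        cap=P[P[:,2]>P[:,2].max()-.007]
        f=least_squares(lambda c:np.linalg.norm(P-c,axis=1)-.0155,[*q,.07],loss="soft_l1",f_scale=.001)
        print(len(P),"cap",cap.mean(0).round(4),P[:,2].max().round(4),"sph",f.x.round(4),np.abs(f.fun).mean().round(4))
# drying board outline from top
s=dict(np.load("top0.npz")); hsv=cv2.cvtColor(s["image"],cv2.COLOR_RGB2HSV)
m=np.zeros(s["z_map"].shape,bool);m[155:212,265:380]=1;m&=(hsv[...,1]>75)
m=cv2.morphologyEx(m.astype(np.uint8),cv2.MORPH_OPEN,np.ones((3,3)))
n,l,st,c=cv2.connectedComponentsWithStats(m);k=1+np.argmax(st[1:,4])
print(ray(s,box(l==k),.012).round(4))
E
```

```text
135 cap [ 0.5163 -0.1223  0.0862] 0.09 sph [ 0.5176 -0.1228  0.0734] 0.0012
84 cap [ 0.5119 -0.1192  0.0844] 0.0876 sph [ 0.5163 -0.1239  0.0721] 0.0016
136 cap [ 0.5301 -0.1751  0.0869] 0.0917 sph [ 0.531  -0.1755  0.0731] 0.0011
80 cap [ 0.5246 -0.1723  0.0843] 0.0874 sph [ 0.5289 -0.1769  0.072 ] 0.0017
136 cap [ 0.5369 -0.2245  0.0868] 0.0912 sph [ 0.5377 -0.2254  0.0734] 0.0012
78 cap [ 0.5325 -0.2208  0.0843] 0.0881 sph [ 0.5353 -0.2267  0.0721] 0.002
125 cap [ 0.5424 -0.2764  0.0868] 0.0914 sph [ 0.5433 -0.277   0.0727] 0.0012
72 cap [ 0.5379 -0.2736  0.0842] 0.0881 sph [ 0.5419 -0.2785  0.0718] 0.0016
[[ 0.5518 -0.0642  0.012 ]
 [ 0.5997 -0.3011  0.012 ]
 [ 0.5185 -0.3127  0.012 ]
 [ 0.4725 -0.079   0.012 ]]
```

>>> {"fn": "carry_out", "kwargs": {"steps": [[[0.05,-0.027,0],-0.9,-1],[[0.1,-0.054,0],-1.8,-1],[[0.15,-0.081,0],-2.7,-1],[[0.2,-0.107,0],-3.6,-1],[[0.25,-0.134,0],-4.5,-1],[[0.3,-0.16,0],-5.4,-1],[[0.35,-0.187,0.01],-6.3,-1],[[0.4,-0.213,0.02],-7.2,-1],[[0.4185,-0.2228,0.03],-7.49,-1],[[0.4185,-0.2228,0.03],-7.49,-1]]}}

```text
time: 1.35
tool_pos: [0.5163, -0.1221, 0.1737]
ee_rot: [-3.138, -0.002, 1.738]
wrist_force: [-1.0, -0.9, 0.5]
width: 0.0941
finger_force: 0.0
```

>>> {"fn": "carry_out", "kwargs": {"steps": [[[0,0,0.03],0,-1],[[0,0,0.06],0,-1],[[0,0,0.09],0,-1],[[0,0,0.11],0,-1],[[0,0,0.122],0,-1],[[0,0,0.124],0,-1],[[0,0,0.124],0,-1]]}}

```text
time: 2.22
tool_pos: [0.5171, -0.1242, 0.0524]
ee_rot: [3.14, 0.001, 1.735]
wrist_force: [-0.6, 0.6, 0.3]
width: 0.0943
finger_force: 0.0
```

```bash
python3 - <<'E'
from bench import robot
import cv2
print(robot.get_obs()["tool_pos"])
a=robot.snapshot("scene")["image"][110:220,220:350,::-1];b=robot.snapshot("top")["image"][130:240,250:380,::-1]
import numpy as np
cv2.imwrite("pics/c1.png",np.hstack([cv2.resize(a,(400,338),interpolation=2),cv2.resize(b,(400,338),interpolation=2)]))
E
```

```text
[ 0.5171258  -0.12417636  0.05241053]
```

View pics/c1.png

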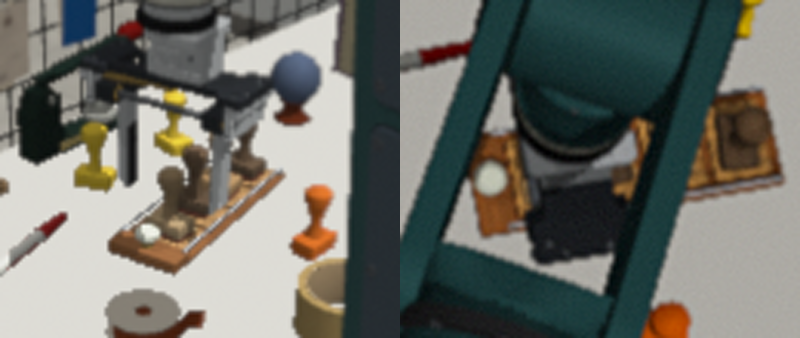

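The scene crop shows the fingertips at about (128,185) and (217,210). They straddle the light stamp nearest the knob, whose handle is at (172,180), and it sits centred between them. Closing now.

>>> {"fn": "carry_out", "kwargs": {"steps": [[[0,0,0],0,0],[[0,0,0],0,0.2],[[0,0,0],0,1],[[0,0,0],0,1],[[0,0,0],0,1],[[0,0,0],0,1],[[0,0,0],0,1],[[0,0,0],0,1]]}}

```text
time: 3.32
tool_pos: [0.5167, -0.1236, 0.0515]
ee_rot: [-3.142, 0.0, 1.736]
wrist_force: [-1.1, 0.1, -0.4]
width: 0.0263
finger_force: 30.0
```

>>> {"fn": "carry_out", "kwargs": {"steps": [[[0,0,-0.02],0,1],[[0,0,-0.05],0,1],[[0,0,-0.085],0,1],[[0,0,-0.11],0,1],[[0.02,0.008,-0.118],-0.3,1],[[0.06,0.025,-0.118],-0.7,1],[[0.105,0.044,-0.118],-1.2,1],[[0.15,0.064,-0.118],-1.7,1],[[0.195,0.083,-0.118],-2.3,1],[[0.225,0.097,-0.118],-2.6,1]]}}

```text
time: 4.58
tool_pos: [0.5753, 0.1165, 0.1691]
ee_rot: [-3.141, -0.0, 2.193]
wrist_force: [0.5, -0.5, -0.3]
width: 0.0267
finger_force: 30.0
```

```bash
cat > mv.py <<'E'
# delta from commanded pose (x,y,yaw) to target, in tool axes and 10-degree units
import sys;import numpy as np
a=[float(v) for v in sys.argv[1:]]
def d(x,y,w,X,Y,Wt):
    c,s=np.cos(w),np.sin(w);dx,dy=X-x,Y-y
    return (c*dx+s*dy).round(4),(s*dx-c*dy).round(4),(-np.degrees(Wt-w)/10).round(2)
print(d(*a))
E
python3 - <<'E'
import numpy as np
w=1.736;c,s=np.cos(w),np.sin(w);tx,ty=.225,.097
print(.517+c*tx+s*ty,-.1234+s*tx-c*ty,w+np.radians(26))
E
for S in "0.517 -0.1234" ; do python3 mv.py $S 1.736 .5783 .1288 2.220;done
D=(".517 -.1234" ".530 -.1762" ".5367 -.226" ".5427 -.2777");P=(".5783 .1288" ".5468 .1698" ".515 .2117" ".4837 .2535")
for i in 0 1 2 3; do python3 mv.py ${D[i]} 1.736 ${P[i]} 2.220; [ $i -lt 3 ] && python3 mv.py ${P[i]} 2.220 ${D[i+1]} 1.736;done
```

```text
0.5756773556872427 0.11448856199816086 2.1897856055185256
(np.float64(0.2387), np.float64(0.1019), np.float64(-2.77))
(np.float64(0.2387), np.float64(0.1019), np.float64(-2.77))
(np.float64(-0.2138), np.float64(-0.2229), np.float64(2.77))
(np.float64(0.3385), np.float64(0.0735), np.float64(-2.77))
(np.float64(-0.3092), np.float64(-0.2473), np.float64(2.77))
(np.float64(0.4353), np.float64(0.0506), np.float64(-2.77))
(np.float64(-0.4066), np.float64(-0.2738), np.float64(2.77))
(np.float64(0.5337), np.float64(0.0292), np.float64(-2.77))
```

```bash
python3 mv.py .5757 .1145 2.1898 .5783 .1288 2.220
```

```text
(np.float64(0.0101), np.float64(0.0104), np.float64(-0.17))
```

>>> {"fn": "carry_out", "kwargs": {"steps": [[[0.01,0.0105,0],-0.17,1],[[0.01,0.0105,0],-0.17,1],[[0.01,0.0105,0.03],-0.17,1],[[0.01,0.0105,0.06],-0.17,1],[[0.01,0.0105,0.08],-0.17,1],[[0.01,0.0105,0.09],-0.17,1],[[0.01,0.0105,0.09],-0.17,1]]}}

```text
time: 5.45
tool_pos: [0.5777, 0.1275, 0.079]
ee_rot: [-3.14, -0.0, 2.218]
wrist_force: [0.4, -0.5, -0.7]
width: 0.0267
finger_force: 30.0
```

```bash
python3 - <<'E'
from bench import robot
import cv2
import numpy as np
print(robot.get_obs()["tool_pos"],robot.get_obs()["ee_rot"])
a=robot.snapshot("scene")["image"][170:270,150:270,::-1];b=robot.snapshot("top")["image"][130:230,100:220,::-1]
cv2.imwrite("pics/c2.png",np.hstack([cv2.resize(a,(400,333),interpolation=2),cv2.resize(b,(400,333),interpolation=2)]))
E
```

```text
[0.57768451 0.12746546 0.07903797] [-3.14029996e+00 -2.90573889e-04  2.21800911e+00]
```

View pics/c2.png

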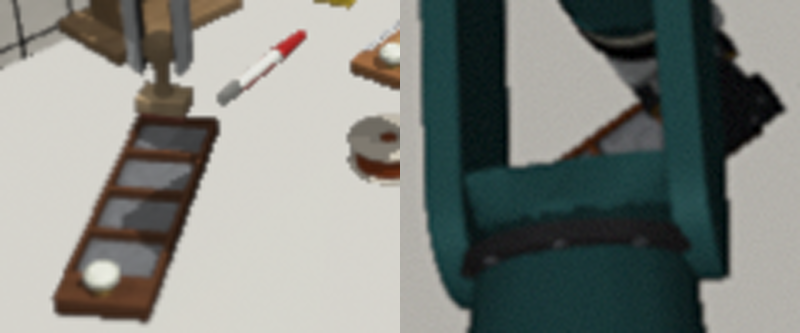

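The stamp hangs upright above the far pocket: foot at about (163,100) in the crop, pocket at (175,138). I'll check its offset numerically in the rack frame.

```bash
cat > off.py <<'E'
import sys
from bench import robot
from h import *
# extents of the held/placed stamp's foot in the storage frame: args pocket y (m), z lo, z hi
py,z0,z1=map(float,sys.argv[1:4])
s=robot.snapshot("scene"); W=world(s).reshape(-1,3)[s["z_map"].ravel()>0]
w=.649;c,sn=np.cos(w),np.sin(w);q=W[:,:2]-[.5310,.1910]
L=np.c_[q@[c,sn],q@[-sn,c]-py,W[:,2]]
P=L[(abs(L[:,0])<.045)&(abs(L[:,1])<.035)&(L[:,2]>z0)&(L[:,2]<z1)]
print(len(P),"x",np.percentile(P[:,0],[2,50,98]).round(4),"y",np.percentile(P[:,1],[2,50,98]).round(4),"z",np.percentile(P[:,2],[2,50,98]).round(4))
E
python3 off.py -.078 .03 .062
```

```text
155 x [-0.023  -0.0058  0.0195] y [-0.0109  0.0112  0.0167] z [0.042  0.0572 0.0615]
```

>>> {"fn": "carry_out", "kwargs": {"steps": [[[0,0,0.012],0,1],[[0,0,0.022],0,1],[[0,0,0.028],0,1],[[0,0,0.031],0,1],[[0,0,0.031],0,1],[[0,0,0.031],0,1]]}}

```text
time: 6.35
tool_pos: [0.5783, 0.1285, 0.0488]
ee_rot: [3.141, 0.0, 2.22]
wrist_force: [-0.4, -0.1, -1.2]
width: 0.0264
finger_force: 30.0
```

>>> {"fn": "carry_out", "kwargs": {"steps": [[[0,0,0],0,0.2],[[0,0,0],0,-0.2],[[0,0,0],0,-1],[[0,0,0],0,-1],[[0,0,0],0,-1],[[0,0,0],0,-1],[[0,0,-0.03],0,-1],[[0,0,-0.07],0,-1],[[0,0,-0.11],0,-1],[[0,0,-0.12],0,-1]]}}

```text
time: 7.6
tool_pos: [0.5797, 0.1288, 0.1721]
ee_rot: [3.136, 0.003, 2.22]
wrist_force: [-0.1, 0.4, -0.9]
width: 0.094
finger_force: 0.0
```

```bash
python3 off.py -.078 .021 .033;python3 off.py -.078 .06 .09
```

```text
100 x [-0.0221 -0.0038  0.0201] y [-0.0123  0.0071  0.0165] z [0.0219 0.0263 0.0313]
87 x [-0.0139 -0.0027  0.0103] y [-0.0036  0.0082  0.0155] z [0.0615 0.0764 0.0837]
```

>>> {"fn": "carry_out", "kwargs": {"steps": [[[-0.035,-0.037,0],0.4,-1],[[-0.07,-0.074,0],0.8,-1],[[-0.105,-0.111,0],1.2,-1],[[-0.14,-0.148,0],1.6,-1],[[-0.175,-0.185,0],2.1,-1],[[-0.205,-0.214,0],2.6,-1],[[-0.2138,-0.2229,0],2.77,-1],[[-0.2138,-0.2229,0],2.77,-1],[[-0.2138,-0.2229,0.03],2.77,-1],[[-0.2138,-0.2229,0.06],2.77,-1]]}}

```text
time: 8.95
tool_pos: [0.5301, -0.1746, 0.1077]
ee_rot: [3.141, -0.0, 1.739]
wrist_force: [0.4, -0.2, -0.4]
width: 0.0942
finger_force: 0.0
```

>>> {"fn": "carry_out", "kwargs": {"steps": [[[0,0,0.025],0,-1],[[0,0,0.045],0,-1],[[0,0,0.057],0,-1],[[0,0,0.057],0,-1],[[0,0,0.057],0,0],[[0,0,0.057],0,0.2],[[0,0,0.057],0,1],[[0,0,0.057],0,1],[[0,0,0.057],0,1],[[0,0,0.057],0,1]]}}

```text
time: 10.2
tool_pos: [0.5296, -0.1766, 0.0515]
ee_rot: [-3.142, 0.0, 1.736]
wrist_force: [-0.2, -0.6, 0.1]
width: 0.0371
finger_force: 0.0
```

>>> {"fn": "carry_out", "kwargs": {"steps": [[[0,0,0],0,1],[[0,0,0],0,1],[[0,0,-0.02],0,1],[[0,0,-0.05],0,1],[[0,0,-0.085],0,1],[[0,0,-0.11],0,1],[[0.02,0.004,-0.118],-0.2,1],[[0.06,0.013,-0.118],-0.5,1],[[0.105,0.023,-0.118],-0.9,1],[[0.15,0.033,-0.118],-1.2,1]]}}

```text
time: 11.45
tool_pos: [0.5364, -0.0204, 0.168]
ee_rot: [-3.14, -0.002, 1.949]
wrist_force: [0.2, -0.9, -0.5]
width: 0.0269
finger_force: 30.0
```

```bash
cat > rem.py <<'E'
# remaining move: args start x y yaw, done tx ty roll, target X Y yaw
import sys;import numpy as np
x,y,w,tx,ty,r,X,Y,V=map(float,sys.argv[1:])
c,s=np.cos(w),np.sin(w);x+=c*tx+s*ty;y+=s*tx-c*ty;w-=np.radians(10*r)
c,s=np.cos(w),np.sin(w);dx,dy=X-x,Y-y
print("at",round(x,4),round(y,4),round(w,4),"go",round(c*dx+s*dy,4),round(s*dx-c*dy,4),round(-np.degrees(V-w)/10,2))
E
python3 rem.py .530 -.1762 1.736 .15 .033 -1.2 .5468 .1698 2.22
python3 rem.py .5367 -.226 1.736 .24 .028 -1.5 .515 .2117 2.22
python3 rem.py .5427 -.2777 1.736 .24 .013 -1.2 .4837 .2535 2.22
```

```text
at 0.5379 -0.0228 1.9454 go 0.176 0.0788 -1.57
at 0.5249 0.0153 1.9978 go 0.1828 0.0724 -1.27
at 0.5161 -0.0388 1.9454 go 0.2839 0.0769 -1.57
```

>>> {"fn": "carry_out", "kwargs": {"steps": [[[0.04,0.018,0],-0.4,1],[[0.085,0.038,0],-0.8,1],[[0.13,0.058,0],-1.2,1],[[0.165,0.074,0],-1.5,1],[[0.176,0.0788,0],-1.57,1],[[0.176,0.0788,0],-1.57,1],[[0.176,0.0788,0.03],-1.57,1],[[0.176,0.0788,0.06],-1.57,1],[[0.176,0.0788,0.085],-1.57,1],[[0.176,0.0788,0.09],-1.57,1]]}}

```text
time: 12.7
tool_pos: [0.5448, 0.1677, 0.077]
ee_rot: [-3.137, -0.002, 2.217]
wrist_force: [0.2, 0.1, 0.2]
width: 0.0271
finger_force: 30.0
```

```bash
python3 off.py -.026 .03 .062
```

```text
187 x [-0.026  -0.0067  0.0162] y [-0.0126  0.0117  0.0171] z [0.038  0.0546 0.0596]
```

>>> {"fn": "carry_out", "kwargs": {"steps": [[[0,0.001,0],0,1],[[0,0.002,0.012],0,1],[[0,0.002,0.022],0,1],[[0,0.002,0.028],0,1],[[0,0.002,0.031],0,1],[[0,0.002,0.031],0,1],[[0,0.002,0.031],0,1]]}}

```text
time: 13.62
tool_pos: [0.5482, 0.1708, 0.0488]
ee_rot: [3.141, 0.0, 2.22]
wrist_force: [-0.2, -0.5, -0.7]
width: 0.0271
finger_force: 30.0
```

>>> {"fn": "carry_out", "kwargs": {"steps": [[[0,0,0],0,0.2],[[0,0,0],0,-0.2],[[0,0,0],0,-1],[[0,0,0],0,-1],[[0,0,0],0,-1],[[0,0,0],0,-1],[[0,0,-0.03],0,-1],[[0,0,-0.07],0,-1],[[0,0,-0.11],0,-1],[[0,0,-0.12],0,-1]]}}

```text
time: 14.88
tool_pos: [0.5497, 0.1711, 0.172]
ee_rot: [3.136, 0.003, 2.219]
wrist_force: [-0.0, -0.7, -0.1]
width: 0.0944
finger_force: 0.0
```

```bash
python3 off.py -.026 .021 .033;python3 off.py -.026 .06 .09;python3 rem.py .5468 .1698 2.22 0 0.002 0 .5367 -.226 1.736
```

```text
121 x [-0.0205 -0.0025  0.0216] y [-0.0149  0.0065  0.0176] z [0.0213 0.0261 0.0312]
97 x [-0.0127 -0.0013  0.0124] y [-0.0058  0.0083  0.0155] z [0.0622 0.0772 0.083 ]
at 0.5484 0.171 2.22 go -0.3092 -0.2493 2.77
```

>>> {"fn": "carry_out", "kwargs": {"steps": [[[-0.04,-0.032,0],0.35,-1],[[-0.08,-0.065,0],0.7,-1],[[-0.12,-0.097,0],1.1,-1],[[-0.16,-0.129,0],1.4,-1],[[-0.2,-0.161,0],1.8,-1],[[-0.24,-0.193,0],2.1,-1],[[-0.275,-0.222,0],2.5,-1],[[-0.3,-0.242,0],2.7,-1],[[-0.3092,-0.2493,0],2.77,-1],[[-0.3092,-0.2493,0],2.77,-1]]}}

```text
time: 16.23
tool_pos: [0.5355, -0.2259, 0.1667]
ee_rot: [-3.139, -0.002, 1.736]
wrist_force: [0.7, 0.0, 0.0]
width: 0.094
finger_force: 0.0
```

>>> {"fn": "carry_out", "kwargs": {"steps": [[[0,0,0.04],0,-1],[[0,0,0.08],0,-1],[[0,0,0.105],0,-1],[[0,0,0.117],0,-1],[[0,0,0.117],0,-1],[[0,0,0.117],0,0],[[0,0,0.117],0,0.2],[[0,0,0.117],0,1],[[0,0,0.117],0,1],[[0,0,0.117],0,1]]}}

```text
time: 17.48
tool_pos: [0.5362, -0.2264, 0.0516]
ee_rot: [3.142, 0.0, 1.736]
wrist_force: [0.4, -0.3, 0.4]
width: 0.0473
finger_force: 0.0
```

>>> {"fn": "carry_out", "kwargs": {"steps": [[[0,0,0],0,1],[[0,0,0],0,1],[[0,0,0],0,1]]}}

```text
time: 17.85
tool_pos: [0.5361, -0.2263, 0.0514]
ee_rot: [-3.142, 0.0, 1.736]
wrist_force: [-0.2, -0.1, -0.0]
width: 0.0269
finger_force: 30.0
```

>>> {"fn": "carry_out", "kwargs": {"steps": [[[0,0,-0.02],0,1],[[0,0,-0.05],0,1],[[0,0,-0.085],0,1],[[0,0,-0.11],0,1],[[0.02,0.002,-0.118],-0.1,1],[[0.06,0.007,-0.118],-0.4,1],[[0.105,0.012,-0.118],-0.7,1],[[0.15,0.018,-0.118],-1.0,1],[[0.195,0.023,-0.118],-1.3,1],[[0.24,0.028,-0.118],-1.5,1]]}}

```text
time: 19.1
tool_pos: [0.5227, 0.0178, 0.168]
ee_rot: [-3.14, -0.002, 2.0]
wrist_force: [-1.0, 1.0, -0.3]
width: 0.0266
finger_force: 30.0
```

>>> {"fn": "carry_out", "kwargs": {"steps": [[[0.045,0.018,0],-0.3,1],[[0.09,0.036,0],-0.6,1],[[0.13,0.052,0],-0.9,1],[[0.165,0.066,0],-1.15,1],[[0.1828,0.0724,0],-1.27,1],[[0.1828,0.0724,0],-1.27,1],[[0.1828,0.0724,0.03],-1.27,1],[[0.1828,0.0724,0.06],-1.27,1],[[0.1828,0.0724,0.085],-1.27,1],[[0.1828,0.0724,0.09],-1.27,1]]}}

```text
time: 20.35
tool_pos: [0.513, 0.2094, 0.0771]
ee_rot: [-3.137, -0.001, 2.217]
wrist_force: [-0.7, 0.4, -0.9]
width: 0.0268
finger_force: 30.0
```

```bash
python3 off.py .026 .03 .062
```

```text
189 x [-0.0255 -0.0075  0.016 ] y [-0.0127  0.0127  0.0167] z [0.0389 0.0549 0.0606]
```

>>> {"fn": "carry_out", "kwargs": {"steps": [[[0,0.001,0],0,1],[[0,0.002,0.012],0,1],[[0,0.002,0.022],0,1],[[0,0.002,0.028],0,1],[[0,0.002,0.031],0,1],[[0,0.002,0.031],0,1],[[0,0.002,0.031],0,1]]}}

```text
time: 21.28
tool_pos: [0.5163, 0.2127, 0.0488]
ee_rot: [3.141, 0.0, 2.22]
wrist_force: [0.0, 0.2, -1.2]
width: 0.0271
finger_force: 30.0
```

>>> {"fn": "carry_out", "kwargs": {"steps": [[[0,0,0],0,0.2],[[0,0,0],0,-0.2],[[0,0,0],0,-1],[[0,0,0],0,-1],[[0,0,0],0,-1],[[0,0,0],0,-1],[[0,0,-0.03],0,-1],[[0,0,-0.07],0,-1],[[0,0,-0.11],0,-1],[[0,0,-0.12],0,-1]]}}

```text
time: 22.52
tool_pos: [0.5177, 0.2131, 0.1719]
ee_rot: [3.136, 0.002, 2.22]
wrist_force: [0.3, 0.1, 0.1]
width: 0.0939
finger_force: 0.0
```

```bash
python3 off.py .026 .021 .033;python3 off.py .026 .06 .09;python3 rem.py .515 .2117 2.22 0 0.002 0 .5427 -.2777 1.736
```

```text
116 x [-0.0194 -0.0039  0.02  ] y [-0.0116  0.0079  0.0172] z [0.0226 0.0263 0.0316]
111 x [-0.0123 -0.0009  0.0137] y [-0.0055  0.0097  0.0173] z [0.0621 0.0769 0.0829]
at 0.5166 0.2129 2.22 go -0.4066 -0.2758 2.77
```

>>> {"fn": "carry_out", "kwargs": {"steps": [[[-0.045,-0.0305,0],0.3,-1],[[-0.09,-0.061,0],0.6,-1],[[-0.135,-0.0915,0],0.9,-1],[[-0.18,-0.122,0],1.2,-1],[[-0.225,-0.1525,0],1.5,-1],[[-0.27,-0.183,0],1.8,-1],[[-0.315,-0.2135,0],2.1,-1],[[-0.36,-0.244,0],2.4,-1],[[-0.395,-0.268,0],2.65,-1],[[-0.4066,-0.2758,0],2.77,-1]]}}

```text
time: 23.88
tool_pos: [0.5405, -0.2796, 0.165]
ee_rot: [-3.138, -0.003, 1.732]
wrist_force: [-0.9, 0.2, -0.3]
width: 0.0939
finger_force: 0.0
```

>>> {"fn": "carry_out", "kwargs": {"steps": [[[0,0,0],0,-1],[[0,0,0.04],0,-1],[[0,0,0.08],0,-1],[[0,0,0.105],0,-1],[[0,0,0.117],0,-1],[[0,0,0.117],0,-1],[[0,0,0.117],0,0],[[0,0,0.117],0,0.2],[[0,0,0.117],0,1],[[0,0,0.117],0,1]]}}

```text
time: 25.12
tool_pos: [0.5421, -0.2782, 0.0519]
ee_rot: [3.141, 0.001, 1.736]
wrist_force: [0.1, 0.2, -0.3]
width: 0.0572
finger_force: 0.0
```

>>> {"fn": "carry_out", "kwargs": {"steps": [[[0,0,0],0,1],[[0,0,0],0,1],[[0,0,0],0,1],[[0,0,0],0,1]]}}

```text
time: 25.62
tool_pos: [0.542, -0.278, 0.0514]
ee_rot: [3.142, -0.0, 1.736]
wrist_force: [0.6, -0.4, -0.8]
width: 0.0269
finger_force: 30.0
```

>>> {"fn": "carry_out", "kwargs": {"steps": [[[0,0,-0.02],0,1],[[0,0,-0.05],0,1],[[0,0,-0.085],0,1],[[0,0,-0.11],0,1],[[0.02,0.001,-0.118],-0.1,1],[[0.06,0.003,-0.118],-0.3,1],[[0.105,0.006,-0.118],-0.5,1],[[0.15,0.008,-0.118],-0.75,1],[[0.195,0.011,-0.118],-1.0,1],[[0.24,0.013,-0.118],-1.2,1]]}}

```text
time: 26.88
tool_pos: [0.5137, -0.0364, 0.168]
ee_rot: [-3.14, -0.002, 1.948]
wrist_force: [0.4, 1.3, -0.9]
width: 0.0269
finger_force: 30.0
```

>>> {"fn": "carry_out", "kwargs": {"steps": [[[0.045,0.012,0],-0.25,1],[[0.09,0.024,0],-0.5,1],[[0.135,0.037,0],-0.75,1],[[0.18,0.049,0],-1.0,1],[[0.225,0.061,0],-1.25,1],[[0.265,0.072,0],-1.48,1],[[0.2839,0.0769,0],-1.57,1],[[0.2839,0.0769,0],-1.57,1],[[0.2839,0.0769,0],-1.57,1]]}}

```text
time: 28.0
tool_pos: [0.4829, 0.2521, 0.1691]
ee_rot: [-3.14, 0.001, 2.218]
wrist_force: [-0.3, 0.7, -0.1]
width: 0.0266
finger_force: 30.0
```

>>> {"fn": "carry_out", "kwargs": {"steps": [[[0,0.002,0.03],0,1],[[0,0.002,0.06],0,1],[[0,0.002,0.085],0,1],[[0,0.002,0.09],0,1],[[0,0.002,0.09],0,1]]}}

```text
time: 28.62
tool_pos: [0.485, 0.2536, 0.0799]
ee_rot: [3.141, 0.0, 2.218]
wrist_force: [1.0, -0.3, -0.5]
width: 0.0271
finger_force: 30.0
```

```bash
python3 off.py .078 .03 .062
```

```text
209 x [-0.0202 -0.0045  0.0207] y [-0.0107  0.0125  0.0187] z [0.0404 0.057  0.0608]
```

>>> {"fn": "carry_out", "kwargs": {"steps": [[[-0.002,0,0],0,1],[[-0.002,0,0.012],0,1],[[-0.002,0,0.022],0,1],[[-0.002,0,0.028],0,1],[[-0.002,0,0.031],0,1],[[-0.002,0,0.031],0,1],[[-0.002,0,0.031],0,1]]}}

```text
time: 29.55
tool_pos: [0.486, 0.2529, 0.0488]
ee_rot: [3.141, 0.0, 2.22]
wrist_force: [-0.2, -0.5, -1.1]
width: 0.027
finger_force: 30.0
```

>>> {"fn": "carry_out", "kwargs": {"steps": [[[0,0,0],0,0.2],[[0,0,0],0,-0.2],[[0,0,0],0,-1],[[0,0,0],0,-1],[[0,0,0],0,-1],[[0,0,0],0,-1],[[0,0,-0.03],0,-1],[[0,0,-0.07],0,-1],[[0,0,-0.11],0,-1],[[0,0,-0.14],0,-1]]}}

```text
time: 30.8
tool_pos: [0.4862, 0.253, 0.1906]
ee_rot: [3.139, 0.001, 2.219]
wrist_force: [0.3, 0.1, -0.6]
width: 0.0938
finger_force: 0.0
```

>>> {"fn": "carry_out", "kwargs": {"steps": [[[-0.05,-0.04,0],0,-1],[[-0.1,-0.08,0],0,-1],[[-0.15,-0.12,0],0,-1],[[-0.2,-0.16,0],0,-1],[[-0.25,-0.2,0],0,-1],[[-0.3,-0.2,0],0,-1],[[-0.3,-0.2,0],0,-1],[[-0.3,-0.2,0],0,-1]]}}

```text
time: 31.8
tool_pos: [0.5073, -0.1067, 0.1882]
ee_rot: [-3.141, -0.001, 2.219]
wrist_force: [0.3, 0.0, -0.1]
width: 0.0941
finger_force: 0.0
```

```bash
for y in -.078 -.026 .026 .078; do python3 off.py $y .021 .033;python3 off.py $y .06 .09;done; python3 - <<'E'
from bench import robot
import cv2
import numpy as np
a=robot.snapshot("scene")["image"][170:270,150:270,::-1];b=robot.snapshot("top")["image"][130:230,100:220,::-1]
cv2.imwrite("pics/c3.png",np.hstack([cv2.resize(a,(400,333),interpolation=2),cv2.resize(b,(400,333),interpolation=2)]))
E
```

```text
66 x [-0.0221 -0.0103  0.0033] y [-0.0106  0.0079  0.0168] z [0.0221 0.0265 0.0322]
88 x [-0.0141 -0.0028  0.0108] y [-0.0053  0.0087  0.0162] z [0.0625 0.077  0.0831]
77 x [-0.0206 -0.0103  0.0044] y [-0.0153  0.0077  0.017 ] z [0.0211 0.026  0.0314]
99 x [-0.0126 -0.0015  0.0125] y [-0.0066  0.0088  0.0148] z [0.062  0.0766 0.0828]
84 x [-0.0196 -0.0085  0.0049] y [-0.0126  0.0086  0.0177] z [0.0212 0.0262 0.0321]
107 x [-0.0124 -0.0012  0.0137] y [-0.0053  0.0093  0.0163] z [0.0624 0.0768 0.0829]
138 x [-0.0193 -0.0027  0.0208] y [-0.0184  0.0073  0.0173] z [0.0216 0.0257 0.0321]
110 x [-0.0117 -0.0018  0.0114] y [-0.0096  0.0079  0.015 ] z [0.0628 0.0766 0.0825]
```

View pics/c3.png

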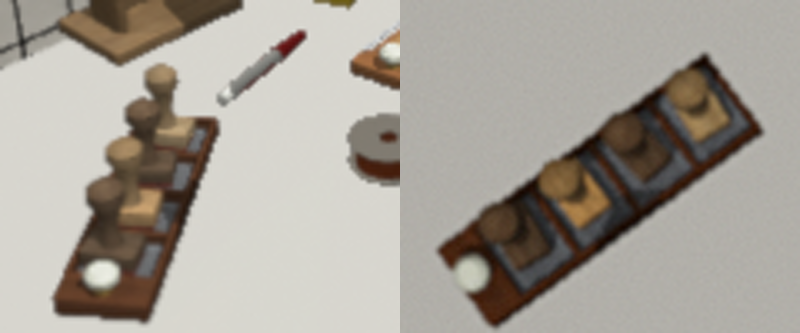

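Both crops show all four stamps upright in the storage pockets, in reverse order. From the knob at (470,272) they run dark (515,240), light (575,195), dark (635,145), light (700,105). All are within about 3 mm of their pocket centres, and the arm is clear.

```bash
python3 -c "
from bench import robot
print(robot.close_job())"
```

```text
the job is handed in; nothing more can be done
None
```

All four stamps stand upright in the storage rack, one per pocket in reverse order counted from the knob, and the job is handed in at about 32 s of the allowed 107 s; the hand-in gave no verdict.

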